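# Scoop chocolates from the desk bin into the bowl

### The arm

A 6-joint arm with a two-finger parallel gripper is mounted at the origin on the work surface. World frame = base frame: x ahead of the robot, y to its left, z up, the work surface at z = 0. Lengths are in m, angles in degrees, forces in N, time in s.
With the tool pointing down it reaches from about 0.25 to 0.725 m from the base axis. Payload 9.7 kg.
Tool frame: the origin (TCP) lies at the very end of the fingers, on their centre line; the grasp point (between the pads) lies grasp_offset behind it (grasp_offset is the distance from the TCP to the grasp point, in m); z points along the fingers, y is the line along which they close (so a half turn about z gives the same grasp; the last joint's range is limited). The gripper opens to 85 mm and grips with 20 to 120 N. Pads are 22 mm wide; open, the fingers measure 114 mm over their backs; the gripper's body (76 mm by 85 mm) begins 54 mm behind the grasp point. The pads swing forward as they close: fully open they stand 13 mm farther back than shut.
Start: joints at [-72.594, 4.979, 10.078, 95.1, 0, 90], TCP at [0.165, -0.525, 0.209] pointing down, gripper open.
Joint ranges: [-179.16, 179.16], [-48.56, 103.87], [-65.8, 70.77], [-126.05, 130.52], [-82.76, 87.17], [-180, 180]. Speed limits (degrees/s): [127.2, 127.2, 147.25, 180, 180, 180].

### API

Orientations are given as [roll, pitch, yaw] about the fixed x, y, z axes, in that order (R = Rz(yaw) Ry(pitch) Rx(roll)).
In Python, from workcell import get_obs, camera, calibration, job_done, recognise, cut_out, mark_of, grasp_offset gives the robot as it stands.
- The arm moves only by the tool servo_tool, never from a script. Its argument "moves" is a list of rows, each a list of 3 entries, a list of its own where there are three numbers: the turn, a rotation vector about the tool's x, y, z in degrees, then the shift along the tool's x, y, z in m, then the opening in per cent of the stroke, from 0 (shut) to 100 (fully open). In form: [[[ax, ay, az], [x, y, z], claw], ...]. A call has 1 to 12 rows; each row shifts and turns the commanded pose from where the row before left it, along the tool's axes as they then stand; what a row does not reach is not made up. A row lasts 1/10 s, in which the tool goes at most 50 mm and 8.59 degrees, less where a joint would pass 70% of its speed; a pose out of reach is approached as far as the arm can. A call is refused whole if a number of a shift passes 0.05 or a number of a turn 8.59, either way. A call with a gripper value outside its range is refused whole. The fingers move at their own pace and stop on an object; "force" is the grip in N (left out, the last holds). Time passes only in rows, so rows that do not move let the fingers close. It gives the time, the measured TCP pose, the force, the opening and the grip force at its end, in the units of the state.
- get_obs(): the state, without advancing time (a new reading comes with each control period).
- camera(name): name is "scene" or "top" or "wrist"; returns (picture, depth): 420x560x3 uint8, red, green, blue; 420x560 float32, m along the optical axis (not along the pixel's ray), 0 where there is no reading.
- calibration(name): a dict with "camera_matrix" (3x3 intrinsics, pixels), "R" (3x3) and "t" (3): a world point X has camera coordinates R X + t. Camera axes: x right, y down, z forward; pixel columns grow to the right and rows downward; lengths in m; the calibration is good to about 2 mm. A picture is of the moment at which its call begins: read the wrist's pose just before it. calibration takes no time and is no camera call; for the wrist camera it gives the pose at the moment of the call.
- job_done(): hands the job in; it is judged then, once.
Trained networks look in the newest picture that a camera, given by its name, has taken for a name from the list of things; names that differ only in an ending like _2 or _b are one class to them, and where a whole thing is asked for, a point or a joint stands for the part that bears it (a point fixed in the world has none). Each returns a list of dicts, best first, with "score" (0 to 1); they miss things now and then, are a little off and sometimes report something else, mostly with a low value. They report only what shows in the picture. A call takes as long as a camera call. They do not tell look-alikes from the thing itself.
- recognise(name, camera): "xyz" ([x, y, z] in m, in the coordinates of the camera as it stood for that picture, good to about 4 mm: the middle of the surface that is visible of it).
- cut_out(name, camera): "mask" (420x560 bool, what is visible of it).
- mark_of(name, camera): "xyz" ([x, y, z] in m, in the coordinates of the camera as it stood for that picture, good to about 4 mm: a listed point, or the origin of a listed thing).
The state is a dict: "time": time; "q": joint angles; "qd": joint speeds; "joint_efforts": joint torques, N m; "ee_pos": TCP position; "tcp_rot": TCP orientation; "wrist_force": force on the tool from outside, world axes, zero at the start; "torque": the same for the moment, N m; "opening": finger opening in m; "grasp_force": force on a finger pad.
Only numpy, scipy, OpenCV 4.12 (cv2) and the standard library are available. Lean on these libraries where they do the work, as an engineer would, in place of code of your own. Each camera call takes 0.05 s, during which the arm holds its last target. There are 200 camera calls.

### The job

Take the metal scoop and fetch a helping of at least three foil-wrapped chocolates out of the blue bin in one scoopful (a far corner of the bin makes a good backstop for filling it), and tip them into the white bowl. Any others must stay in the bin or go in the bowl too, and your fingers must not touch the chocolates. Then stand the empty scoop back upright on the black mat, without shifting the bowl, the eraser, the highlighter or the mouse.

Things in the scene. Friction and masses are not known exactly. Their poses are not given: they have to be found in the camera images.
- scoop: Loose aluminium hand scoop, about 150 g, standing at first flat on the black mat. Origin: centre of the pan's underside; +x to the open front, +z up. Pan 90 mm long (x -45 to +45), 78 mm wide outside, floor 3 mm thick; back wall 32 mm high; side walls 3 mm thick, 26 mm high, from the back to x = +15 only; front open. Centre of mass about 20 mm behind the origin.
- scoop_grip (a point): Point on the scoop's black handle, at (-79, 0, 93) mm in its frame, where to pinch it. The handle is a straight bar 14 mm wide (flat sides facing +y and -y), 20 mm deep, 120 mm long; it leans back 22 degrees from vertical: from its foot at (-47, 0, 14) mm at the back wall it rises along (-0.375, 0, 0.927). This point is 85 mm up it.
- scoop_pan (a point): Point 16 mm above the middle of the pan's underside, where the load lies.
- scoop_lip (a point): Middle of the pan's front edge, at its underside: (45, 0, 0) mm in the scoop's frame. Over the front 20 mm the floor slopes down to a lip 1.2 mm thick.
- bin: Dark blue open rectangular bin, fixed to the desk. Outside 250 mm (its x) by 120 mm (its y) by 55 mm high; walls and floor 5 mm thick, so inside it is 240 by 110 mm and the floor is 5 mm above the desk. Origin: centre of its underside; its +x end is the end away from the robot. The chocolates lie at first in the +x half, the -x half is empty.
- bowl: Loose white ceramic bowl, 160 mm across the rim, 50 mm high, about 450 g. Origin: centre of its underside.
- mat: Flat black rubber mat fixed to the desk, 180 mm (its x) by 150 mm (its y), 3 mm thick, on which the scoop stands. Origin: centre of its underside.
- choc0: Gold foil-wrapped chocolate: a hard, slippery ball 26 mm across, about 16 g, that rolls. Origin: its centre (its axes turn as it rolls).
- choc1: Gold foil-wrapped chocolate: a hard, slippery ball 26 mm across, about 16 g, that rolls. Origin: its centre (its axes turn as it rolls).
- choc2: Gold foil-wrapped chocolate: a hard, slippery ball 26 mm across, about 16 g, that rolls. Origin: its centre (its axes turn as it rolls).
- choc3: Gold foil-wrapped chocolate: a hard, slippery ball 26 mm across, about 16 g, that rolls. Origin: its centre (its axes turn as it rolls).
- choc4: Gold foil-wrapped chocolate: a hard, slippery ball 26 mm across, about 16 g, that rolls. Origin: its centre (its axes turn as it rolls).
- eraser: Bystander: white eraser 50 x 22 x 13 mm, lying loose between the task's things. Origin: centre of its underside.
- highlighter: Bystander: yellow and blue highlighter pen 130 x 20 x 16 mm, lying loose between the task's things. Origin: under its middle.
- mouse: Bystander: black computer mouse 105 x 60 x 34 mm. Origin: centre of its underside.
Things that resemble listed ones, but are neither listed nor needed, are in the scene too. Leave any green or pink look-alike of the choc1 alone.

How it is judged:
By the outcome, as a careful person would: the job done as asked, in the order asked, and still so for the second after the job is handed in, with the robot touching nothing.
It also fails if it takes over 72 s, if anything falls off the work surface, if the arm or the gripper's body presses on something with over 40 N, if the wrist force passes 120 N, or if a joint passes its speed limit or range.

## Working session

There is one attempt and no reset: what is moved stays moved. The work goes in short steps, Python scripts to look and compute and a tool call to move; the robot and the scene stay as the last step left them, time stands still between calls to the robot, and variables do not carry over. Pictures are saved under pics/ and viewed, at most 10 in all, crops included, and the job is handed in when it is done.

Besides the shell and the picture viewer there is one more tool, called after "Request:" as name(argument=value, ...), one argument or row to a line, values as JSON. servo_tool: Moves the arm, as the interface text tells. Its arguments: {"type":"object","properties":{"moves":{"type":"array"},"force":{"type":"number"}},"required":["moves"]}

```bash
mkdir -p pics; ls
python3 - <<'E'
from workcell import *
import cv2,numpy as np
print(get_obs(), grasp_offset)
for n in ["top","scene"]:
    p,d=camera(n); cv2.imwrite(f"pics/{n}0.png",p[:,:,::-1]); np.save(f"{n}_d.npy",d)
    c=calibration(n); R,t=np.array(c["R"]),np.array(c["t"]); print(n,(-R.T@t).round(3))
    for k in ["scoop","scoop_grip","scoop_lip","bin","bowl","mat","choc0","eraser","highlighter","mouse"]:
        print(k,[(round(r["score"],2),(R.T@(np.array(r["xyz"])-t)).round(3).tolist()) for r in mark_of(k,n)][:8])
E
```

```text
pics
{'time': 0.0, 'q': array([-7.25955818e+01,  5.01035655e+00,  1.00369395e+01,  9.50991156e+01,
       -2.19752484e-03,  8.99994633e+01]), 'qd': array([-0.05371118,  0.00612222, -0.10826738, -0.11006702,  0.03074619,
       -0.07529816]), 'joint_efforts': array([-1.44079437e-03, -5.20392323e+01,  4.64796066e+01,  1.66853325e-02,
       -6.60694172e-05, -2.81982757e-06]), 'ee_pos': array([ 0.16442995, -0.52459422,  0.20861248]), 'tcp_rot': array([-1.79927467e+02,  2.19684369e-03,  1.74049576e+01]), 'wrist_force': array([-0.03524815,  0.53794395, -1.39089749]), 'torque': array([ 0.01604486, -0.00579473,  0.03444903]), 'grasp_force': 0.0, 'opening': 0.08535767086827283} 0.0187
top [0.454 0.033 1.237]
scoop [(0.6, [0.601, 0.016, 0.002])]
scoop_grip [(0.73, [0.525, 0.003, 0.095])]
scoop_lip [(0.9, [0.642, 0.025, 0.007])]
bin [(0.59, [0.603, 0.275, -0.001]), (0.58, [0.704, 0.32, 0.019])]
bowl [(0.84, [0.563, -0.27, -0.001])]
mat [(0.6, [0.579, 0.01, 0.002])]
choc0 [(0.66, [0.646, 0.317, 0.019]), (0.57, [0.732, 0.066, 0.014]), (0.55, [0.703, 0.136, 0.012]), (0.5, [0.67, 0.28, 0.015]), (0.44, [0.701, 0.314, 0.019]), (0.42, [0.642, 0.272, 0.018]), (0.4, [0.664, 0.249, 0.02])]
eraser []
highlighter [(0.67, [0.584, -0.135, 0.001])]
mouse [(0.98, [0.366, 0.391, 0.003])]
scene [1.066 0.502 0.667]
scoop [(0.77, [0.601, 0.01, 0.003]), (0.56, [0.57, -0.271, -0.004]), (0.53, [0.653, 0.317, 0.017])]
scoop_grip [(0.59, [0.526, -0.002, 0.094])]
scoop_lip [(0.8, [0.642, 0.021, 0.005])]
bin []
bowl [(0.68, [0.569, -0.271, -0.002])]
mat [(0.92, [0.58, 0.011, -0.001]), (0.33, [0.568, -0.273, -0.006])]
choc0 [(0.68, [0.639, 0.274, 0.017]), (0.66, [0.674, 0.247, 0.021]), (0.64, [0.706, 0.139, 0.012]), (0.6, [0.707, 0.319, 0.019]), (0.44, [0.735, 0.063, 0.015]), (0.42, [0.674, 0.282, 0.017])]
eraser [(0.75, [0.61, 0.135, -0.004])]
highlighter [(0.92, [0.591, -0.138, -0.0])]
mouse [(0.87, [0.369, 0.385, -0.001])]
```

View pics/top0.png

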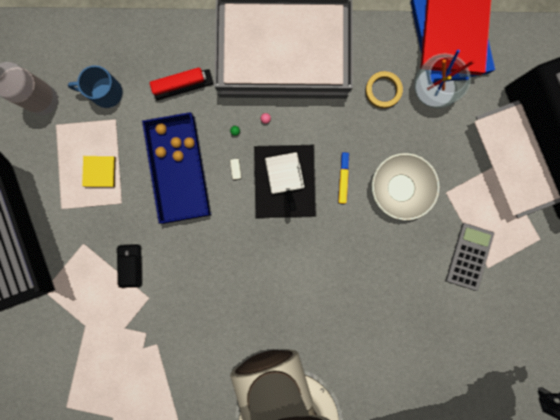

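View pics/scene0.png

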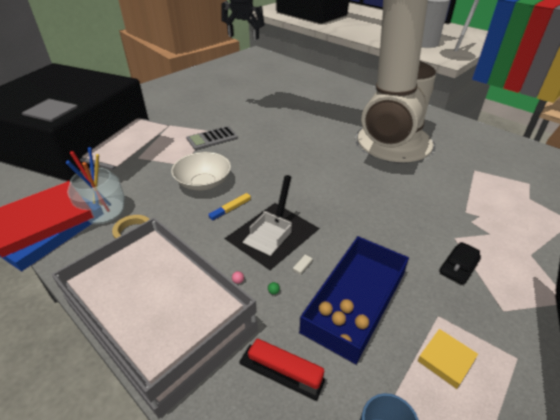

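The five gold balls in the bin (top px (161,129), (162,152), (176,142), (189,143), (178,156)) are the chocolates. The green ball (235,131) and pink ball (265,119) on the desk are look-alikes and get left alone. The scoop is on the mat at (285,175), handle toward the robot, and the bowl is at (405,187).

```bash
cat > h.py <<'E'
import numpy as np, cv2
from workcell import *
from scipy.spatial.transform import Rotation as Ro
def cal(n):
    c=calibration(n); return np.array(c["camera_matrix"]),np.array(c["R"]),np.array(c["t"])
def cloud(d,n):
    K,R,t=cal(n); v,u=np.indices(d.shape)
    P=np.stack([(u-K[0,2])/K[0,0]*d,(v-K[1,2])/K[1,1]*d,d],-1)
    return (P-t)@R
def rect(P):
    r=cv2.minAreaRect((P[:,:2]*1000).astype(np.float32)); return [np.round(x,1) for x in r]
def Rt(yaw,tilt):   # tool x along yaw; tilt>0: fingers lean outward (+x)
    return Ro.from_euler('z',yaw,degrees=True)*Ro.from_euler('y',-tilt,degrees=True)*Ro.from_euler('x',180,degrees=True)
def plan(grasp,R1,obs=None,p0=None,R0=None):
    """rows from current pose to grasp-point target; prints shift/turn totals in current tool axes"""
    if p0 is None:
        o=get_obs(); p0=o["ee_pos"]; R0=Ro.from_euler('xyz',o["tcp_rot"],degrees=True)
    p1=np.array(grasp)+R1.apply([0,0,grasp_offset])
    print("tcp target",p1.round(4),"shift(tool0)",(R0.inv().apply(p1-p0)).round(4),"shift(tool1)",(R1.inv().apply(p1-p0)).round(4),"turn",(R0.inv()*R1).as_rotvec(degrees=True).round(2))
E
python3 - <<'E'
from h import *
p=cv2.imread("pics/top0.png"); d=np.load("top_d.npy"); W=cloud(d,"top"); hsv=cv2.cvtColor(p,cv2.COLOR_BGR2HSV)
v,u=np.indices(d.shape)
box=lambda a,b,c,e:(u>a)&(u<b)&(v>c)&(v<e)&(d>0)
b=box(130,220,100,235)&(W[...,2]>.045)&(W[...,2]<.065); print("bin",rect(W[b]),np.median(W[b][:,2]))
b=box(130,220,100,235)&(W[...,2]>.02)&(W[...,2]<.065)&(hsv[...,0]>100); print("bin",rect(W[b]))
m=box(245,325,138,225); s=m&(hsv[...,1]<60)&(hsv[...,2]>120)&(v<200); print("scoop",rect(W[s]),np.percentile(W[s][:,2],[5,50,95]))
h=m&(W[...,2]>.06); H=W[h]; print("handle",len(H),rect(H),H[:,2].max()); 
for a in (.06,.08,.1,.115):
    q=H[(H[:,2]>a)&(H[:,2]<a+.02)]; print(a,len(q),q.mean(0).round(4) if len(q) else '')
k=m&(hsv[...,2]<60)&(W[...,2]<.02); print("mat",rect(W[k]))
b=box(365,445,148,226)&(W[...,2]>.04); print("bowl",rect(W[b]),W[b][:,2].max())
g=box(140,205,110,200)&(hsv[...,0]>8)&(hsv[...,0]<30)&(hsv[...,1]>100)
n,l,st,c=cv2.connectedComponentsWithStats(g.astype(np.uint8))
for i in range(1,n): print(st[i,4],c[i].round(),W[l==i].mean(0).round(3))
E
```

```text
bin [array([605.6, 274.9]), array([250.7, 121.6]), np.float64(10.5)] 0.05467528717570765
bin [array([605.5, 274.7]), array([250.9, 121.9]), np.float64(10.5)]
scoop [array([610.6,  12. ]), array([151.4, 194.7]), np.float64(0.5)] [-0.00206132  0.0035532   0.01329689]
handle 117 [array([ 5.246e+02, -2.000e-01]), array([46.4, 13.6]), np.float64(11.7)] 0.13467704576771772
0.06 19 [0.5416 0.0038 0.0711]
0.08 18 [0.5334 0.0019 0.09  ]
0.1 20 [0.5258 0.0009 0.109 ]
0.115 64 [ 0.5129 -0.0023  0.1272]
mat [array([579.3,  13.3]), array([178.5, 147. ]), np.float64(1.9)]
bowl [array([ 565.3, -273.9]), array([158. , 156.7]), np.float64(4.6)] 0.05732675391725594
90 [161. 128.] [0.704 0.317 0.026]
83 [176. 142.] [0.67  0.279 0.027]
81 [189. 142.] [0.669 0.247 0.027]
83 [160. 152.] [0.646 0.316 0.027]
82 [178. 155.] [0.637 0.274 0.027]
```

Run:
```python
from h import *
R=Rt(11,35); g=np.array([.522,0,.096]); z=R.apply([0,0,1]); print(z, R.as_euler('xyz',degrees=True))
plan(g-.08*z,R); plan(g,R)
```

```text
[ 0.56303822  0.10944354 -0.81915204] [180. -35.  11.]
tcp target [ 0.4875 -0.0067  0.1462] shift(tool0) [ 0.4631 -0.3978  0.0631] shift(tool1) [ 0.3045 -0.447   0.2902] turn [-1.96 34.96  6.21]
tcp target [0.5325 0.002  0.0807] shift(tool0) [ 0.5087 -0.3927  0.1286] shift(tool1) [ 0.3045 -0.447   0.3702] turn [-1.96 34.96  6.21]
```

Request:
servo_tool(
  moves=[
    [[0,0,0],[0.035,-0.03,0],60],
    [[0,0,0],[0.035,-0.03,0],60],
    [[0,0,0],[0.035,-0.03,0],60],
    [[0,0,0],[0.035,-0.03,0],60],
    [[0,0,0],[0.035,-0.03,0],60],
    [[0,0,0],[0.035,-0.03,0],60],
    [[0,0,0],[0.035,-0.03,0],60],
    [[0,0,0],[0.035,-0.03,0],60],
    [[0,0,0],[0.035,-0.03,0],60],
    [[0,6,1],[0.02,-0.03,0],60],
    [[0,6,1],[0.02,-0.03,0],60],
    [[0,6,1],[0.01,-0.02,0],60],
  ],
)

```text
time: 2.3
ee_pos: [0.41, -0.08, 0.2138]
tcp_rot: [-179.4, -18.2, 14.4]
wrist_force: [-0.5, -0.2, 0.0]
opening: 0.0513
grasp_force: 0.0
```

Run:
```python
from h import *
o=get_obs(); print(o["time"],o["q"].round(1),o["ee_pos"],o["tcp_rot"])
R=Rt(11,35); g=np.array([.522,0,.096]); z=R.apply([0,0,1])
plan(g-.08*z,R)
```

```text
2.3 [-18.6 -29.8 -20.4  84.2  10.3 148.3] [ 0.4100142  -0.07995269  0.21379698] [-179.43884081  -18.2256367    14.37972729]
tcp target [ 0.4875 -0.0067  0.1462] shift(tool0) [ 0.0674 -0.0508  0.0939] shift(tool1) [ 0.035  -0.0571  0.107 ] turn [-2.08 16.78  2.95]
```

Request:
servo_tool(
  moves=[
    [[0,0,-8.55],[0,0,0],60],
    [[0,0,-8.55],[0,0,0],60],
    [[0,0,-8.55],[0,0,0],60],
    [[0,0,-8.55],[0,0,0],60],
    [[0,0,-8.55],[0,0,0],60],
    [[0,0,-8.55],[0,0,0],60],
    [[0,0,-8.55],[0,0,0],60],
    [[0,0,-8.55],[0,0,0],60],
    [[0,0,-8.55],[0,0,0],60],
    [[0,0,-8.55],[0,0,0],60],
    [[0,0,-8.55],[0,0,0],60],
    [[0,0,-8.55],[0,0,0],60],
  ],
)

```text
time: 3.5
ee_pos: [0.4091, -0.082, 0.2137]
tcp_rot: [162.3, 3.5, 116.8]
wrist_force: [-0.0, -0.3, -0.1]
opening: 0.0508
grasp_force: 0.0
```

Request:
servo_tool(
  moves=[
    [[0,0,-8.55],[0,0,0],60],
    [[0,0,-8.55],[0,0,0],60],
    [[0,0,-8.55],[0,0,0],60],
    [[0,0,-8.55],[0,0,0],60],
    [[0,0,-8.55],[0,0,0],60],
    [[0,0,-8.55],[0,0,0],60],
    [[0,0,-8.55],[0,0,0],60],
    [[0,0,-8.55],[0,0,0],60],
    [[0,0,-8.55],[0,0,0],60],
  ],
)

```text
time: 4.4
ee_pos: [0.4091, -0.0821, 0.2137]
tcp_rot: [179.5, 18.0, -165.8]
wrist_force: [-0.5, 0.7, 0.8]
opening: 0.0514
grasp_force: 0.0
```

```bash
cat >> h.py <<'E'
Rt0=Rt
def Rt(yaw,tilt): return Rt0(yaw,tilt)*Ro.from_euler('z',180,degrees=True)   # flipped grasp: tool x toward scoop -x
def st():
    o=get_obs(); R=Ro.from_euler('xyz',o["tcp_rot"],degrees=True); z=R.apply([0,0,1]); x=-R.apply([1,0,0])
    print("t",round(o["time"],2),"q",o["q"].round(1),"tcp",o["ee_pos"].round(4),"yaw",np.degrees(np.arctan2(x[1],x[0])).round(2),"tilt",np.degrees(np.arcsin(x[2])).round(2),"F",o["wrist_force"].round(1),"open",round(o["opening"],4),"gf",round(o["grasp_force"],1))
E
python3 - <<'E'
from h import *
st()
R=Rt(11,35); g=np.array([.522,0,.096]); z=R.apply([0,0,1])
plan(g-.08*z,R)
E
```

```text
t 4.4 q [-18.8 -29.6 -20.3  84.4  10.1 -31.7] tcp [ 0.4091 -0.0821  0.2137] yaw 14.2 tilt 18.0 F [-0.5  0.7  0.8] open 0.0514 gf 0.0
tcp target [ 0.4875 -0.0067  0.1462] shift(tool0) [-0.069   0.053   0.0938] shift(tool1) [-0.0361  0.059   0.1077] turn [  1.94 -17.01   2.8 ]
```

Request:
servo_tool(
  moves=[
    [[0.65,-5.67,0.93],[0,0,0],60],
    [[0.65,-5.67,0.93],[0,0,0],60],
    [[0.65,-5.67,0.93],[0,0,0],60],
    [[0,0,0],[-0.006,0.01,0.018],60],
    [[0,0,0],[-0.006,0.01,0.018],60],
    [[0,0,0],[-0.006,0.01,0.018],60],
    [[0,0,0],[-0.006,0.01,0.018],60],
    [[0,0,0],[-0.006,0.01,0.018],60],
    [[0,0,0],[-0.006,0.009,0.018],60],
    [[0,0,0],[0,0,0],60],
  ],
)

```text
time: 5.4
ee_pos: [0.4879, -0.0057, 0.1438]
tcp_rot: [179.8, 34.8, -169.3]
wrist_force: [-1.4, -0.9, 0.1]
opening: 0.0513
grasp_force: 0.0
```

Run:
```python
from h import *
st()
p,d=camera("wrist"); cv2.imwrite("pics/w1.png",p[:,:,::-1])
K,Rc,t=cal("wrist")
for k in ["scoop_grip","scoop_lip","scoop"]:
  print(k,[(round(r["score"],2),(Rc.T@(np.array(r["xyz"])-t)).round(3).tolist()) for r in mark_of(k,"wrist")][:3])
R=Rt(11,35); g=np.array([.522,0,.096])
plan(g,R)
```

```text
t 5.4 q [ -7.1 -41.8 -41.   57.2  10.2 -14.7] tcp [ 0.4879 -0.0057  0.1438] yaw 10.68 tilt 34.84 F [-1.4 -0.9  0.1] open 0.0513 gf 0.0
scoop_grip [(0.87, [0.519, 0.0, 0.092])]
scoop_lip [(0.68, [0.641, 0.021, 0.0]), (0.35, [0.607, 0.277, 0.002])]
scoop [(0.83, [0.601, 0.014, 0.003])]
tcp target [0.5325 0.002  0.0807] shift(tool0) [0.0005 0.001  0.0802] shift(tool1) [0.0005 0.0008 0.0802] turn [-0.13  0.03 -0.33]
```

View pics/w1.png

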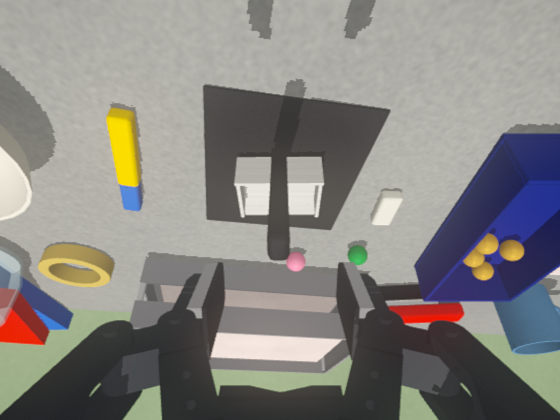

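The wrist picture shows the handle (px 280, 85–255) centred between the fingers (px 210–350), with nothing in the way. I'll move in and pinch.

Request:
servo_tool(
  moves=[
    [[0,0,0],[0,0,0.016],60],
    [[0,0,0],[0,0,0.016],60],
    [[0,0,0],[0,0,0.016],60],
    [[0,0,0],[0,0,0.016],60],
    [[0,0,0],[0,0,0.012],60],
    [[0,0,0],[0,0,0.004],60],
    [[0,0,0],[0,0,0],0],
    [[0,0,0],[0,0,0],0],
    [[0,0,0],[0,0,0],0],
    [[0,0,0],[0,0,0],0],
    [[0,0,0],[0,0,0],0],
    [[0,0,0],[0,0,0],0],
  ],
  force=110,
)

```text
time: 6.8
ee_pos: [0.5336, 0.0015, 0.0815]
tcp_rot: [179.9, 35.1, -169.4]
wrist_force: [-3.7, -0.9, 6.1]
opening: 0.0125
grasp_force: 107.8
```

Run:
```python
from h import *
st()
```

```text
t 6.8 q [ -5.  -34.2 -44.3  45.9   9.  -12.9] tcp [0.5336 0.0015 0.0815] yaw 10.62 tilt 35.08 F [-3.7 -0.9  6.1] open 0.0125 gf 107.8
```

```bash
cat >> h.py <<'E'
import os
def cur():
    o=get_obs(); return o["ee_pos"],Ro.from_euler('xyz',o["tcp_rot"],degrees=True)
def Rs(yaw,pitch): return Ro.from_euler('z',yaw,degrees=True)*Ro.from_euler('y',pitch,degrees=True)  # pitch>0 nose down
def setgrip(o,R):
    p,Rc=cur(); np.savez("grip.npz",v=Rc.inv().apply(np.array(o)-p),q=(Rc.inv()*R).as_quat())
def scoop():
    g=np.load("grip.npz"); p,R=cur(); S=R*Ro.from_quat(g["q"]); o=p+R.apply(g["v"])
    e=S.as_euler('ZYX',degrees=True)
    st(); print("scoop o",o.round(4),"yaw,pitch,roll",e.round(1),"lip",(o+S.apply([.045,0,0])).round(4)); return o,S
def to(o1,S1,p=None,R=None):
    """turn + shift to bring scoop origin to o1, attitude S1 (from pose p,R or now); returns end pose"""
    g=np.load("grip.npz"); 
    if p is None: p,R=cur()
    R1=S1*Ro.from_quat(g["q"]).inv(); p1=np.array(o1)-R1.apply(g["v"])
    print("turn",(R.inv()*R1).as_rotvec(degrees=True).round(2),"shift before turn",R.inv().apply(p1-p).round(4),"| after turn",R1.inv().apply(p1-p).round(4),"world",(p1-p).round(3))
    return p1,R1
B=np.array([.6055,.2748]); BY=10.5
def binp(x,y,z): return np.r_[B+Ro.from_euler('z',BY,degrees=True).apply([x,y,0])[:2],z]
E
python3 - <<'E'
from h import *
setgrip([.599,.0145,.003],Rs(10.8,0)); o,S=scoop()
a=to([.599,.0145,.125],Rs(10.8,0)); b=to(binp(-60,13,125)*[1,1,.001] if 0 else np.r_[binp(-.060,.013,0)[:2],.125],Rs(10.5,0),*a)
c=to(binp(-.060,.013,.02),Rs(10.5,3),*b)
print(binp(-.06,.013,0))
E
```

```text
t 6.8 q [ -5.  -34.2 -44.3  45.9   9.  -12.9] tcp [0.5336 0.0015 0.0815] yaw 10.62 tilt 35.08 F [-3.7 -0.9  6.1] open 0.0125 gf 107.8
scoop o [0.599  0.0145 0.003 ] yaw,pitch,roll [10.8  0.   0. ] lip [0.6432 0.0229 0.003 ]
turn [ 0. -0. -0.] shift before turn [-0.0701  0.0002 -0.0998] | after turn [-0.0701  0.0002 -0.0998] world [ 0.    -0.     0.122]
turn [ 0.17 -0.    0.25] shift before turn [ 0.0046  0.2681 -0.0028] | after turn [ 0.0057  0.2681 -0.0036] world [-0.055  0.262  0.   ]
turn [ 0.01  3.   -0.  ] shift before turn [ 0.055  -0.0001  0.0856] | after turn [ 0.0504 -0.0001  0.0883] world [ 0.004  0.001 -0.102]
[0.54413564 0.27664818 0.        ]
```

Request:
servo_tool(
  moves=[
    [[0,0,0],[-0.0035,0,-0.005],0],
    [[0,0,0],[-0.007,0,-0.01],0],
    [[0,0,0],[-0.0105,0,-0.015],0],
    [[0,0,0],[-0.0105,0,-0.015],0],
    [[0,0,0],[-0.0105,0,-0.015],0],
    [[0,0,0],[-0.0105,0,-0.015],0],
    [[0,0,0],[-0.0105,0,-0.015],0],
    [[0,0,0],[-0.007,0,-0.01],0],
    [[0,0,0],[0,0,0],0],
  ],
)

```text
time: 7.7
ee_pos: [0.5339, 0.0013, 0.2049]
tcp_rot: [179.9, 35.1, -169.4]
wrist_force: [0.2, 0.4, -1.6]
opening: 0.0119
grasp_force: 107.3
```

Run:
```python
from h import *
o,S=scoop()
for n in ["scene","top","wrist"]:
    p,d=camera(n); np.save(n+"_d1.npy",d); cv2.imwrite(f"pics/{n}1.png",p[:,:,::-1]); K,Rc,t=cal(n)
    for k in ["scoop_lip","scoop","scoop_grip"]:
      print(n,k,[(round(r["score"],2),(Rc.T@(np.array(r["xyz"])-t)).round(3).tolist()) for r in mark_of(k,n)][:2])
    W=cloud(d,n); s=(np.linalg.norm((W-o)[...,:2],axis=-1)<.06)&(np.abs(W[...,2]-o[2]-.01)<.03)&(d>0)&(p.min(-1)>110)
    L=S.inv().apply(W[s]-o); f=(L[:,0]>-.03)&(L[:,0]<.02)&(abs(L[:,1])<.03)&(abs(L[:,2]-.003)<.012)
    if f.sum()>20:
        A=np.c_[L[f][:,:2],np.ones(f.sum())]; print(f.sum(),"floor plane z=ax+by+c",np.linalg.lstsq(A,L[f][:,2],rcond=None)[0].round(4))
    print("extents in scoop frame",np.percentile(L,[1,99],axis=0).round(4).tolist())
```

```text
t 7.7 q [ -5.  -34.  -30.6  59.3   9.  -12.9] tcp [0.5339 0.0013 0.2049] yaw 10.63 tilt 35.14 F [ 0.2  0.4 -1.6] open 0.0119 gf 107.3
scoop o [0.5994 0.0143 0.1264] yaw,pitch,roll [10.8 -0.1 -0. ] lip [0.6436 0.0227 0.1265]
scene scoop_lip [(0.9, [0.644, 0.021, 0.126])]
scene scoop [(0.58, [0.606, 0.009, 0.127])]
scene scoop_grip [(0.86, [0.534, -0.006, 0.219]), (0.49, [0.61, 0.134, -0.001])]
327 floor plane z=ax+by+c [0.0014 0.0023 0.0027]
extents in scoop frame [[-0.0403, -0.0409, -0.0001], [0.049, 0.0366, 0.0319]]
top scoop_lip [(0.67, [0.641, 0.023, 0.124])]
top scoop [(0.97, [0.598, 0.014, 0.121])]
top scoop_grip [(0.79, [0.524, 0.003, 0.214])]
600 floor plane z=ax+by+c [-0.0081  0.0038 -0.0003]
extents in scoop frame [[-0.0457, -0.0385, -0.0061], [0.0437, 0.0379, 0.0302]]
wrist scoop_lip [(0.78, [0.645, 0.026, 0.121])]
wrist scoop [(0.67, [0.599, 0.015, 0.122])]
wrist scoop_grip [(0.26, [0.602, 0.015, 0.125])]
659 floor plane z=ax+by+c [-0.0057  0.0005 -0.0004]
extents in scoop frame [[-0.0452, -0.0378, -0.0029], [0.0438, 0.0392, 0.0291]]
```

Request:
servo_tool(
  moves=[
    [[0,0,0],[0,0.015,0],0],
    [[0,0,0],[0,0.03,0],0],
    [[0,0,0],[0,0.035,0],0],
    [[0,0,0],[0,0.035,0],0],
    [[0,0,0],[0.0046,0.035,-0.003],0],
    [[0,0,0],[0,0.035,0],0],
    [[0,0,0],[0,0.035,0],0],
    [[0,0,0],[0,0.03,0],0],
    [[0,0,0],[0,0.018,0],0],
    [[0,0,0],[0,0,0],0],
  ],
)

```text
time: 9.3
ee_pos: [0.4775, 0.2658, 0.2023]
tcp_rot: [179.9, 34.9, -169.2]
wrist_force: [0.0, -0.4, -1.7]
opening: 0.0122
grasp_force: 107.7
```

Run:
```python
from h import *
o,S=scoop()
b=to(binp(-.060,.013,.04),Rs(10.5,4))
c=to(binp(-.060,.013,.0085),Rs(10.5,4),*b)
d=to(binp(.04,.013,.0085),Rs(10.5,4),*c)
```

```text
t 9.3 q [ 37.3 -30.1 -28.3  59.8 -14.7  22.2] tcp [0.4775 0.2658 0.2023] yaw 10.78 tilt 34.94 F [ 0.  -0.4 -1.7] open 0.0122 gf 107.7
scoop o [0.5427 0.2791 0.1236] yaw,pitch,roll [11.   0.1  0. ] lip [0.5868 0.2877 0.1235]
turn [0.31 3.85 0.39] shift before turn [ 0.0401 -0.0022  0.0687] | after turn [ 0.0354 -0.0021  0.0712] world [ 0.007 -0.001 -0.079]
turn [0. 0. 0.] shift before turn [ 0.0163 -0.      0.027 ] | after turn [ 0.0163 -0.      0.027 ] world [ 0.     0.    -0.032]
turn [0. 0. 0.] shift before turn [-0.0856  0.0002  0.0516] | after turn [-0.0856  0.0002  0.0516] world [0.098 0.018 0.   ]
```

Request:
servo_tool(
  moves=[
    [[0.3,3.85,0.4],[0,0,0],0],
    [[0,0,0],[0.0071,-0.0004,0.0142],0],
    [[0,0,0],[0.0071,-0.0004,0.0142],0],
    [[0,0,0],[0.0071,-0.0004,0.0142],0],
    [[0,0,0],[0.0071,-0.0004,0.0142],0],
    [[0,0,0],[0.0071,-0.0004,0.0142],0],
    [[0,0,0],[0.006,0,0.0095],0],
    [[0,0,0],[0.0045,0,0.007],0],
    [[0,0,0],[0.003,0,0.005],0],
    [[0,0,0],[0,0,0],0],
  ],
)

```text
time: 10.3
ee_pos: [0.4855, 0.2631, 0.0992]
tcp_rot: [179.9, 31.3, -169.9]
wrist_force: [10.5, 2.1, -3.5]
opening: 0.0117
grasp_force: 107.2
```

Run:
```python
from h import *
o,S=scoop()
c=to(binp(-.060,.013,.0085),Rs(10.5,4))
d=to(binp(.02,.013,.0085),Rs(10.5,4),*c)
p,d=camera("top"); K,Rc,t=cal("top")
for r in mark_of("choc0","top"):
    w=Rc.T@(np.array(r["xyz"])-t); print(round(r["score"],2),(Ro.from_euler('z',-BY,degrees=True).apply(np.r_[w[:2]-B,w[2]])).round(3))
```

```text
t 10.3 q [ 35.5 -25.9 -35.4  51.7 -12.8  22.1] tcp [0.4855 0.2631 0.0992] yaw 10.06 tilt 31.32 F [10.5  2.1 -3.5] open 0.0117 gf 107.2
scoop o [0.5458 0.2747 0.0164] yaw,pitch,roll [10.3  3.8  0. ] lip [0.59   0.2827 0.0135]
turn [-0.08  0.24 -0.23] shift before turn [0.0048 0.0021 0.0061] | after turn [0.0048 0.0021 0.0061] world [-0.001  0.002 -0.008]
turn [0. 0. 0.] shift before turn [-0.0685  0.0002  0.0413] | after turn [-0.0685  0.0002  0.0413] world [0.079 0.015 0.   ]
0.71 [-0.056  0.01   0.016]
0.63 [ 0.083 -0.23   0.017]
0.61 [ 0.073 -0.153  0.013]
0.55 [0.048 0.035 0.016]
0.49 [0.104 0.025 0.022]
0.47 [ 0.055 -0.038  0.019]
0.42 [ 0.036 -0.005  0.021]
0.42 [ 0.064 -0.008  0.018]
0.27 [-0.139 -0.531  0.003]
```

The handle is leaning on the bin's rear rim (10 N). I'll lift, move forward and come down again.

Request:
servo_tool(
  moves=[
    [[0,0,0],[-0.0052,0,-0.0086],0],
    [[0,0,0],[-0.0052,0.001,-0.0086],0],
    [[0,0,0],[-0.011,0.001,0.0067],0],
    [[0,0,0],[-0.011,0,0.0067],0],
    [[0,0,0],[0,0,0],0],
    [[0,0,0],[0,0,0],0],
  ],
)

```text
time: 11.0
ee_pos: [0.5088, 0.2692, 0.1179]
tcp_rot: [179.9, 31.1, -169.9]
wrist_force: [-0.8, -0.7, -1.1]
opening: 0.0123
grasp_force: 108.4
```

Run:
```python
from h import *
o,S=scoop()
for n in ["top","wrist"]:
    p,d=camera(n); K,Rc,t=cal(n)
    for k in ["scoop_lip","scoop"]:
      print(n,k,[(round(r["score"],2),(Rc.T@(np.array(r["xyz"])-t)).round(3).tolist()) for r in mark_of(k,n)][:2])
    W=cloud(d,n); s=(d>0)&(p.min(-1)>110)
    L=S.inv().apply(W[s]-o); L=L[(abs(L[:,0])<.06)&(abs(L[:,1])<.05)&(abs(L[:,2])<.04)]; f=(L[:,0]>-.03)&(L[:,0]<.02)&(abs(L[:,1])<.03)&(abs(L[:,2]-.003)<.012)
    if f.sum()>20:
        A=np.c_[L[f][:,:2],np.ones(f.sum())]; print(f.sum(),"floor",np.linalg.lstsq(A,L[f][:,2],rcond=None)[0].round(4))
    print("ext",np.percentile(L,[1,99],axis=0).round(4).tolist())
c=to(binp(-.036,.013,.0085),Rs(10.5,4))
```

```text
t 11.0 q [ 34.3 -22.5 -31.   52.7 -12.1  21. ] tcp [0.5088 0.2692 0.1179] yaw 10.14 tilt 31.07 F [-0.8 -0.7 -1.1] open 0.0123 gf 108.4
scoop o [0.5688 0.2806 0.0349] yaw,pitch,roll [10.3  4.  -0. ] lip [0.613  0.2887 0.0318]
top scoop_lip [(0.93, [0.614, 0.292, 0.032])]
top scoop [(0.56, [0.574, 0.282, 0.033])]
511 floor [0.0052 0.0052 0.0037]
ext [[-0.0445, -0.0395, -0.0251], [0.0531, 0.0427, 0.0336]]
wrist scoop_lip [(0.85, [0.614, 0.289, 0.031])]
wrist scoop [(0.94, [0.572, 0.283, 0.033])]
613 floor [-0.0063  0.0011  0.0031]
ext [[-0.044, -0.0378, 0.0003], [0.0459, 0.0476, 0.0323]]
turn [-0.08  0.05 -0.16] shift before turn [0.0149 0.0001 0.0223] | after turn [0.0149 0.0001 0.0223] world [-0.001 -0.    -0.027]
```

Request:
servo_tool(
  moves=[
    [[0,0,0],[0.0045,0,0.0065],0],
    [[0,0,0],[0.0045,0,0.0065],0],
    [[0,0,0],[0.0035,0,0.0055],0],
    [[0,0,0],[0.0022,0,0.0035],0],
    [[0,0,0],[0,0,0],0],
    [[0,0,0],[0,0,0],0],
  ],
)

```text
time: 11.9
ee_pos: [0.5081, 0.2692, 0.0917]
tcp_rot: [179.9, 31.1, -169.9]
wrist_force: [0.2, 1.4, -1.9]
opening: 0.0121
grasp_force: 108.5
```

Run:
```python
from h import *
o,S=scoop()
c=to(binp(-.036,.013,.0085),Rs(10.5,4))
d=to(binp(.065,.013,.0085),Rs(10.5,4))
```

```text
t 11.9 q [ 34.4 -22.2 -33.7  49.6 -12.2  21.1] tcp [0.5081 0.2692 0.0917] yaw 10.13 tilt 31.13 F [ 0.2  1.4 -1.9] open 0.0121 gf 108.5
scoop o [0.5681 0.2807 0.0088] yaw,pitch,roll [10.3  4.   0. ] lip [0.6123 0.2887 0.0056]
turn [-0.09  0.04 -0.17] shift before turn [0.0003 0.0002 0.    ] | after turn [0.0003 0.0002 0.    ] world [-0.  0. -0.]
turn [-0.09  0.04 -0.17] shift before turn [-0.0861  0.0008  0.0523] | after turn [-0.0862  0.0004  0.0522] world [ 0.099  0.019 -0.   ]
```

Request:
servo_tool(
  moves=[
    [[0,0,0],[-0.0031,0,0.0025],0],
    [[0,0,0],[-0.0068,0,0.0041],0],
    [[0,0,0],[-0.0068,0,0.0041],0],
    [[0,0,0],[-0.0068,0,0.0041],0],
    [[0,0,0],[-0.0068,0,0.0041],0],
    [[0,0,0],[-0.0068,0,0.0041],0],
    [[0,0,0],[-0.0068,0,0.0041],0],
    [[0,0,0],[-0.0068,0,0.0041],0],
    [[0,0,0],[-0.0068,0,0.0041],0],
    [[0,0,0],[-0.0068,0,0.0041],0],
  ],
)

```text
time: 12.9
ee_pos: [0.5829, 0.2827, 0.0912]
tcp_rot: [179.9, 31.1, -169.9]
wrist_force: [-0.4, -1.1, -1.2]
opening: 0.012
grasp_force: 108.6
```

```bash
cat >> h.py <<'E'
def look(n,name,balls=True):
    p,d=camera(n); cv2.imwrite(f"pics/{name}.png",cv2.resize(p[90:230,120:260][:,:,::-1],None,fx=4,fy=4) if n=="top" else p[:,:,::-1])
    K,Rc,t=cal(n)
    for r in mark_of("choc0",n):
        w=Rc.T@(np.array(r["xyz"])-t); print(round(r["score"],2),"w",w.round(3),"bin",(Ro.from_euler('z',-BY,degrees=True).apply(np.r_[w[:2]-B,w[2]])).round(3))
E
python3 - <<'E'
from h import *
o,S=scoop(); print("bin",Ro.from_euler('z',-BY,degrees=True).apply(np.r_[o[:2]-B,0]).round(4))
look("top","top2")
d=to(binp(.074,.013,.0085),Rs(10.5,4))
E
```

```text
t 12.9 q [ 30.8 -11.8 -26.   46.4 -10.4  17.9] tcp [0.5829 0.2827 0.0912] yaw 10.13 tilt 31.13 F [-0.4 -1.1 -1.2] open 0.012 gf 108.6
scoop o [0.643  0.2941 0.0083] yaw,pitch,roll [10.3  4.   0. ] lip [0.6872 0.3022 0.0052]
bin [0.0404 0.0122 0.    ]
0.62 w [0.733 0.063 0.015] bin [ 0.087 -0.231  0.015]
0.55 w [0.707 0.312 0.021] bin [0.107 0.018 0.021]
0.5 w [0.715 0.287 0.017] bin [ 0.109 -0.008  0.017]
0.48 w [0.702 0.135 0.014] bin [ 0.07  -0.155  0.014]
0.47 w [0.683 0.326 0.02 ] bin [0.085 0.037 0.02 ]
0.43 w [0.692 0.289 0.023] bin [ 0.088 -0.002  0.023]
0.39 w [0.672 0.249 0.02 ] bin [ 0.06  -0.038  0.02 ]
turn [-0.1   0.04 -0.18] shift before turn [-0.0289  0.0009  0.017 ] | after turn [-0.0289  0.0008  0.017 ] world [0.033 0.007 0.   ]
```

View pics/top2.png

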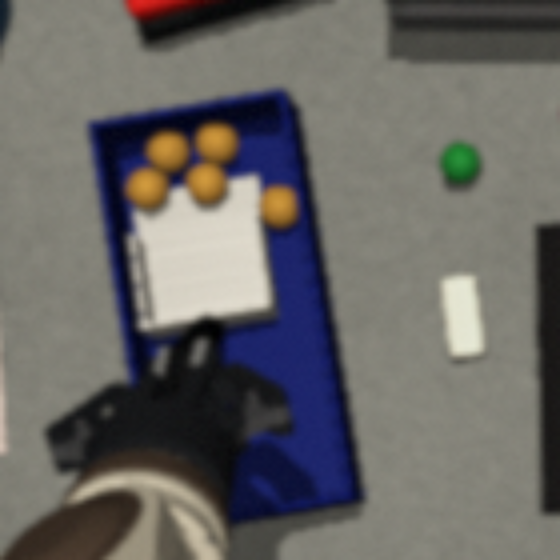

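The four chocolates sit ahead of or on the lip (crop px (167,150), (216,143), (150,187), (207,184)), and the fifth is beside the pan (279,206). I'll push on to the end wall.

Request:
servo_tool(
  moves=[
    [[0,0,0],[-0.0034,0,0.002],0],
    [[0,0,0],[-0.0034,0,0.002],0],
    [[0,0,0],[-0.0034,0,0.002],0],
    [[0,0,0],[-0.0034,0,0.002],0],
    [[0,0,0],[-0.0034,0,0.002],0],
    [[0,0,0],[-0.0034,0,0.002],0],
    [[0,0,0],[-0.0026,0,0.0015],0],
    [[0,0,0],[-0.0017,0,0.001],0],
    [[0,0,0],[0,0,0],0],
  ],
)

```text
time: 13.9
ee_pos: [0.6107, 0.2876, 0.0914]
tcp_rot: [179.9, 31.1, -169.9]
wrist_force: [0.0, -0.2, -2.6]
opening: 0.0122
grasp_force: 108.4
```

Run:
```python
from h import *
o,S=scoop(); b=Ro.from_euler('z',-BY,degrees=True).apply(np.r_[o[:2]-B,0]); print("bin",b.round(4))
look("top","top3")
d=to(binp(.074,.013,.0085),Rs(10.5,4))
```

```text
t 13.9 q [ 29.7  -8.1 -22.7  45.7  -9.9  16.9] tcp [0.6107 0.2876 0.0914] yaw 10.12 tilt 31.12 F [ 0.  -0.2 -2.6] open 0.0122 gf 108.4
scoop o [0.6707 0.299  0.0085] yaw,pitch,roll [10.3  4.   0. ] lip [0.7149 0.307  0.0054]
bin [0.0685 0.0119 0.    ]
0.63 w [0.672 0.247 0.017] bin [ 0.06  -0.039  0.017]
0.6 w [0.7   0.332 0.019] bin [0.104 0.039 0.019]
0.58 w [0.703 0.137 0.016] bin [ 0.07  -0.154  0.016]
0.57 w [0.712 0.276 0.02 ] bin [ 0.104 -0.018  0.02 ]
0.46 w [0.707 0.308 0.025] bin [0.106 0.014 0.025]
0.43 w [0.697 0.286 0.021] bin [ 0.092 -0.006  0.021]
turn [-0.1   0.03 -0.17] shift before turn [-0.005   0.0009  0.0029] | after turn [-0.005   0.0009  0.0029] world [0.006 0.002 0.   ]
```

View pics/top3.png

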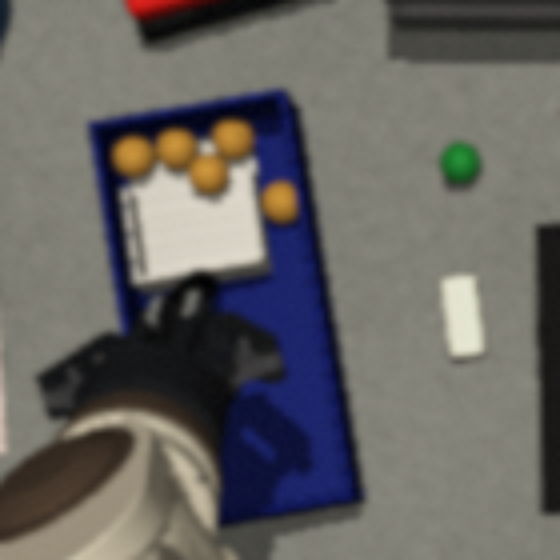

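Run:
```python
from h import *
a=to(binp(.073,.012,.0085),Rs(10.3,4))
b=to(binp(.0725,.012,.0140),Rs(10.3,-8),*a)
c=to(binp(.0747,.012,.0240),Rs(10.3,-22),*b)
d=to(binp(.0647,.010,.16),Rs(10.3,-22),*c)
```

```text
turn [0.   0.03 0.  ] shift before turn [-0.0041  0.0001  0.0024] | after turn [-0.0041  0.0001  0.0024] world [0.005 0.001 0.   ]
turn [ -0.03 -12.     0.  ] shift before turn [ 0.0187 -0.0001 -0.0008] | after turn [ 0.0181 -0.     -0.0046] world [-0.016 -0.003 -0.009]
turn [ -0.04 -14.     0.  ] shift before turn [ 0.0161 -0.     -0.0005] | after turn [ 0.0155 -0.     -0.0043] world [-0.012 -0.002 -0.011]
turn [0. 0. 0.] shift before turn [-0.1087 -0.0018 -0.0823] | after turn [-0.1087 -0.0018 -0.0823] world [-0.009 -0.004  0.136]
```

Request:
servo_tool(
  moves=[
    [[0,0,0],[-0.0015,0,0.0009],0],
    [[0,0,0],[-0.0015,0,0.0009],0],
    [[0,0,0],[-0.0013,0,0.0007],0],
    [[0,-2,0],[0.0031,0,-0.0004],0],
    [[0,-2,0],[0.0031,0,-0.0004],0],
    [[0,-2,0],[0.0031,0,-0.0004],0],
    [[0,-2,0],[0.0031,0,-0.0004],0],
    [[0,-2,0],[0.0031,0,-0.0004],0],
    [[0,-2,0],[0.0031,0,-0.0004],0],
    [[0,0,0],[0,0,0],0],
  ],
)

```text
time: 15.0
ee_pos: [0.598, 0.2851, 0.081]
tcp_rot: [180.0, 43.0, -169.8]
wrist_force: [0.1, 0.1, -2.1]
opening: 0.0125
grasp_force: 108.3
```

Request:
servo_tool(
  moves=[
    [[0,-2,0],[0.0023,0,-0.0003],0],
    [[0,-2,0],[0.0023,0,-0.0003],0],
    [[0,-2,0],[0.0023,0,-0.0003],0],
    [[0,-2,0],[0.0023,0,-0.0003],0],
    [[0,-2,0],[0.0023,0,-0.0003],0],
    [[0,-2,0],[0.0023,0,-0.0003],0],
    [[0,-2,0],[0.0023,0,-0.0003],0],
    [[0,0,0],[0,0,0],0],
  ],
)

```text
time: 15.8
ee_pos: [0.5866, 0.2831, 0.0702]
tcp_rot: [180.0, 57.0, -169.8]
wrist_force: [0.4, 0.2, -2.6]
opening: 0.0121
grasp_force: 108.4
```

Run:
```python
from h import *
o,S=scoop(); b=Ro.from_euler('z',-BY,degrees=True).apply(np.r_[o[:2]-B,0]); print("bin",b.round(4))
look("top","top4")
d=to(binp(.0600,.010,.17),Rs(10.3,-22))
```

```text
t 15.8 q [ 35.5 -25.4 -54.2   6.9 -21.   14.4] tcp [0.5866 0.2831 0.0702] yaw 10.17 tilt 57.0 F [ 0.4  0.2 -2.6] open 0.0121 gf 108.4
scoop o [0.6762 0.2998 0.0222] yaw,pitch,roll [ 10.3 -21.9  -0.1] lip [0.7173 0.3073 0.039 ]
bin [0.0741 0.0117 0.    ]
0.65 w [0.658 0.319 0.034] bin [0.06  0.034 0.034]
0.63 w [0.668 0.286 0.033] bin [ 0.064 -0.     0.033]
0.6 w [0.673 0.245 0.021] bin [ 0.061 -0.041  0.021]
0.53 w [0.703 0.137 0.014] bin [ 0.071 -0.153  0.014]
0.5 w [0.733 0.066 0.018] bin [ 0.087 -0.229  0.018]
0.45 w [0.648 0.296 0.029] bin [0.046 0.013 0.029]
0.42 w [0.65  0.268 0.028] bin [ 0.042 -0.014  0.028]
turn [-0.04 -0.01  0.02] shift before turn [-0.1139 -0.0021 -0.092 ] | after turn [-0.114  -0.0019 -0.0919] world [-0.015 -0.005  0.146]
```

View pics/top4.png

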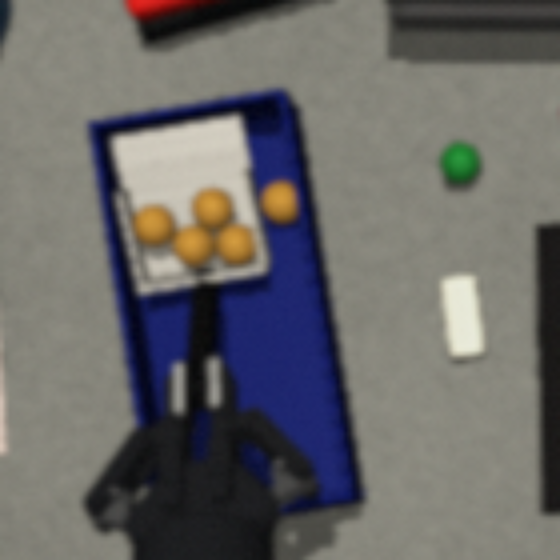

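Four chocolates now lie at the back of the tilted pan (px (155,226), (212,208), (193,244), (237,244)), and one stays in the bin. I'll lift gently.

Request:
servo_tool(
  moves=[
    [[0,0,0],[-0.005,0,-0.004],0],
    [[0,0,0],[-0.009,0,-0.007],0],
    [[0,0,0],[-0.013,-0.0005,-0.0105],0],
    [[0,0,0],[-0.015,-0.0005,-0.012],0],
    [[0,0,0],[-0.015,-0.0005,-0.012],0],
    [[0,0,0],[-0.015,-0.0005,-0.012],0],
    [[0,0,0],[-0.015,0,-0.012],0],
    [[0,0,0],[-0.013,0,-0.0105],0],
    [[0,0,0],[-0.009,0,-0.007],0],
    [[0,0,0],[-0.005,0,-0.004],0],
  ],
)

```text
time: 16.9
ee_pos: [0.5737, 0.2789, 0.2195]
tcp_rot: [179.8, 57.2, -170.0]
wrist_force: [-0.3, -0.0, -2.2]
opening: 0.0122
grasp_force: 108.4
```

Run:
```python
from h import *
o,S=scoop()
BW=np.array([.566,-.2725]); 
# pre-dump: lip over bowl near side, yaw psi
for psi in (-20,0,10.3):
    d=Ro.from_euler('z',psi,degrees=True).apply([1,0,0])
    lip=np.r_[BW-.03*d[:2],.125]; S1=Rs(psi,-22); print(psi); a=to(lip-S1.apply([.045,0,0]),S1); print(a[0])
    S2=Rs(psi,40); lip2=np.r_[BW-.02*d[:2],.062]; b=to(lip2-S2.apply([.045,0,0]),S2,*a); print(b[0])
```

```text
t 16.9 q [ 36.1 -35.  -42.8  27.8 -21.5  14.8] tcp [0.5737 0.2789 0.2195] yaw 9.96 tilt 57.24 F [-0.3 -0.  -2.2] open 0.0122 gf 108.4
scoop o [0.6636 0.2957 0.1719] yaw,pitch,roll [ 10.2 -22.2   0. ] lip [0.7046 0.3031 0.1889]
-20
turn [25.43  0.08 16.39] shift before turn [ 0.1857 -0.4601 -0.1731] | after turn [ 0.042  -0.5214  0.05  ] world [-0.161 -0.496 -0.064]
[ 0.41265099 -0.21722755  0.15595989]
turn [ 1.6e-01  6.2e+01 -1.0e-02] shift before turn [-0.0905  0.0002  0.0699] | after turn [-0.1042  0.0003 -0.0471] world [ 0.101 -0.037  0.038]
[ 0.5140429  -0.25413119  0.19397144]
0
turn [8.63 0.13 5.55] shift before turn [ 0.1961 -0.5133 -0.1895] | after turn [ 0.1447 -0.5523 -0.1087] world [-0.171 -0.552 -0.064]
[ 0.40299477 -0.27300933  0.15595989]
turn [ 1.6e-01  6.2e+01 -1.0e-02] shift before turn [-0.0905  0.0002  0.0699] | after turn [-0.1042  0.0003 -0.0471] world [0.108 0.    0.038]
[ 0.51089379 -0.27300933  0.19397144]
10.3
turn [-0.03  0.15 -0.04] shift before turn [ 0.1974 -0.5424 -0.1916] | after turn [ 0.1982 -0.5422 -0.1913] world [-0.168 -0.581 -0.064]
[ 0.40571267 -0.30214682  0.15595989]
turn [ 1.6e-01  6.2e+01 -1.0e-02] shift before turn [-0.0905  0.0002  0.0699] | after turn [-0.1042  0.0003 -0.0471] world [0.106 0.019 0.038]
[ 0.5118729  -0.28285424  0.19397144]
```

```bash
cat >> h.py <<'E'
def rows(wps,p=None,R=None,claw=0):
    """wps: scoop (o,S) per row -> rows (shift in axes at row start)"""
    g=np.load("grip.npz"); 
    if p is None: p,R=cur()
    out=[]
    for o,S in wps:
        R1=S*Ro.from_quat(g["q"]).inv(); p1=np.array(o)-R1.apply(g["v"])
        w=(R.inv()*R1).as_rotvec(degrees=True).round(2); s=R.inv().apply(p1-p).round(4)
        out.append([w.tolist(),s.tolist(),claw]); p=p+R.apply(s); R=R*Ro.from_rotvec(w,degrees=True)
    for i in range(0,len(out),12): print(str(out[i:i+12]))
    return p,R
def pol(r,b,z): return np.array([r*np.cos(np.radians(b)),r*np.sin(np.radians(b)),z])
E
python3 - <<'E'
from h import *
N=24; k=np.arange(1,N+1); v=np.minimum(1,np.minimum(k,N+1-k)/5.); s=np.cumsum(v)/v.sum()
L=lambda a,b:a+(b-a)*s
r=L(.7265,.715); b=L(24.02,-25.7); y=L(10.2,-22); pi=L(-22.2,-16)
rows([(pol(r[i],b[i],.172),Rs(y[i],pi[i])) for i in range(N)])
E
```

```text
[[[0.33, 0.01, 0.19], [-0.0008, -0.0055, 0.0011], 0], [[0.54, 0.13, 0.35], [-0.0017, -0.0113, 0.0022], 0], [[0.81, 0.18, 0.53], [-0.0024, -0.017, 0.0032], 0], [[1.08, 0.24, 0.7], [-0.0031, -0.0227, 0.0039], 0], [[1.34, 0.31, 0.89], [-0.0036, -0.0284, 0.0044], 0], [[1.34, 0.31, 0.89], [-0.0033, -0.0285, 0.0041], 0], [[1.33, 0.3, 0.91], [-0.0031, -0.0286, 0.0036], 0], [[1.33, 0.31, 0.91], [-0.0029, -0.0286, 0.0032], 0], [[1.33, 0.31, 0.91], [-0.0025, -0.0287, 0.0028], 0], [[1.32, 0.31, 0.93], [-0.0024, -0.0287, 0.0023], 0], [[1.31, 0.3, 0.93], [-0.002, -0.0287, 0.002], 0], [[1.31, 0.31, 0.94], [-0.0018, -0.0287, 0.0016], 0]]
[[[1.3, 0.31, 0.94], [-0.0016, -0.0287, 0.0012], 0], [[1.3, 0.3, 0.96], [-0.0012, -0.0288, 0.0008], 0], [[1.29, 0.31, 0.96], [-0.001, -0.0287, 0.0004], 0], [[1.29, 0.31, 0.96], [-0.0007, -0.0287, 0.0001], 0], [[1.29, 0.3, 0.98], [-0.0004, -0.0287, -0.0004], 0], [[1.27, 0.31, 0.98], [-0.0001, -0.0287, -0.0007], 0], [[1.28, 0.31, 0.98], [0.0002, -0.0287, -0.0011], 0], [[1.26, 0.3, 1.0], [0.0005, -0.0286, -0.0015], 0], [[1.01, 0.25, 0.8], [0.0006, -0.0228, -0.0014], 0], [[0.76, 0.18, 0.6], [0.0005, -0.0172, -0.0011], 0], [[0.5, 0.13, 0.41], [0.0004, -0.0114, -0.0008], 0], [[0.25, 0.06, 0.2], [0.0002, -0.0057, -0.0005], 0]]
```

Request:
servo_tool(
  moves=[
    [[0.3,0,0.2],[-0.001,-0.0055,0.001],0],
    [[0.55,0.13,0.35],[-0.0017,-0.011,0.002],0],
    [[0.8,0.18,0.5],[-0.0024,-0.017,0.003],0],
    [[1.1,0.24,0.7],[-0.003,-0.0225,0.004],0],
    [[1.34,0.3,0.9],[-0.0036,-0.0285,0.0044],0],
    [[1.34,0.3,0.9],[-0.0033,-0.0285,0.004],0],
    [[1.33,0.3,0.9],[-0.003,-0.0285,0.0036],0],
    [[1.33,0.3,0.9],[-0.0028,-0.0285,0.0032],0],
    [[1.33,0.3,0.92],[-0.0025,-0.0285,0.0028],0],
    [[1.32,0.3,0.93],[-0.0023,-0.0285,0.0023],0],
    [[1.31,0.3,0.93],[-0.002,-0.0285,0.002],0],
    [[1.31,0.3,0.94],[-0.0018,-0.0285,0.0016],0],
  ],
)

```text
time: 18.1
ee_pos: [0.6311, -0.0029, 0.2206]
tcp_rot: [180.0, 54.0, 173.9]
wrist_force: [0.0, 0.7, -1.9]
opening: 0.0123
grasp_force: 108.4
```

Request:
servo_tool(
  moves=[
    [[1.3,0.3,0.94],[-0.0015,-0.0285,0.0012],0],
    [[1.3,0.3,0.95],[-0.0012,-0.0285,0.0008],0],
    [[1.3,0.3,0.96],[-0.001,-0.0285,0.0004],0],
    [[1.29,0.3,0.96],[-0.0007,-0.0285,0],0],
    [[1.29,0.3,0.98],[-0.0004,-0.0285,-0.0004],0],
    [[1.28,0.3,0.98],[0,-0.0285,-0.0007],0],
    [[1.28,0.3,0.98],[0.0002,-0.0285,-0.0011],0],
    [[1.26,0.3,1.0],[0.0005,-0.0285,-0.0015],0],
    [[1.0,0.25,0.8],[0.0006,-0.0225,-0.0014],0],
    [[0.75,0.18,0.6],[0.0005,-0.017,-0.001],0],
    [[0.5,0.13,0.4],[0.0004,-0.0115,-0.0008],0],
    [[0.25,0,0.2],[0,-0.0055,-0.0005],0],
  ],
)

```text
time: 19.3
ee_pos: [0.5635, -0.2763, 0.2265]
tcp_rot: [180.0, 51.1, 157.8]
wrist_force: [1.1, -0.6, -1.8]
opening: 0.012
grasp_force: 108.4
```

Run:
```python
from h import *
o,S=scoop(); print("r,b",np.hypot(*o[:2]),np.degrees(np.arctan2(o[1],o[0])))
p,d=camera("top"); cv2.imwrite("pics/top5.png",cv2.resize(p[100:250,300:500][:,:,::-1],None,fx=4,fy=4))
W=cloud(d,"top"); v,u=np.indices(d.shape); b=(u>360)&(u<450)&(v>140)&(v<232)&(W[...,2]>.04)&(W[...,2]<.065); print("bowl rim",b.sum(),rect(W[b]))
K,Rc,t=cal("top")
for k in ["bowl","choc0","highlighter"]:
  print(k,[(round(r["score"],2),(Rc.T@(np.array(r["xyz"])-t)).round(3).tolist()) for r in mark_of(k,"top")])
```

```text
t 19.3 q [-28.5 -35.3 -38.5  35.8   5.   -4. ] tcp [ 0.5635 -0.2763  0.2265] yaw -22.21 tilt 51.13 F [ 1.1 -0.6 -1.8] open 0.012 gf 108.4
scoop o [ 0.6432 -0.3082  0.1695] yaw,pitch,roll [-22.1 -16.   -0.1] lip [ 0.6833 -0.3244  0.1819]
r,b 0.7132329600835396 -25.600794117111256
bowl rim 409 [array([ 564.2, -269.2]), array([151.1, 152. ]), np.float64(57.3)]
bowl [(0.93, [0.564, -0.27, -0.003])]
choc0 [(0.69, [0.608, -0.32, 0.18]), (0.62, [0.673, 0.248, 0.022]), (0.61, [0.628, -0.321, 0.187]), (0.58, [0.638, -0.284, 0.183]), (0.5, [0.616, -0.299, 0.18]), (0.5, [0.732, 0.064, 0.013]), (0.43, [0.704, 0.138, 0.017])]
highlighter [(0.72, [0.583, -0.133, 0.002]), (0.44, [0.606, -0.322, 0.181])]
```

View pics/top5.png

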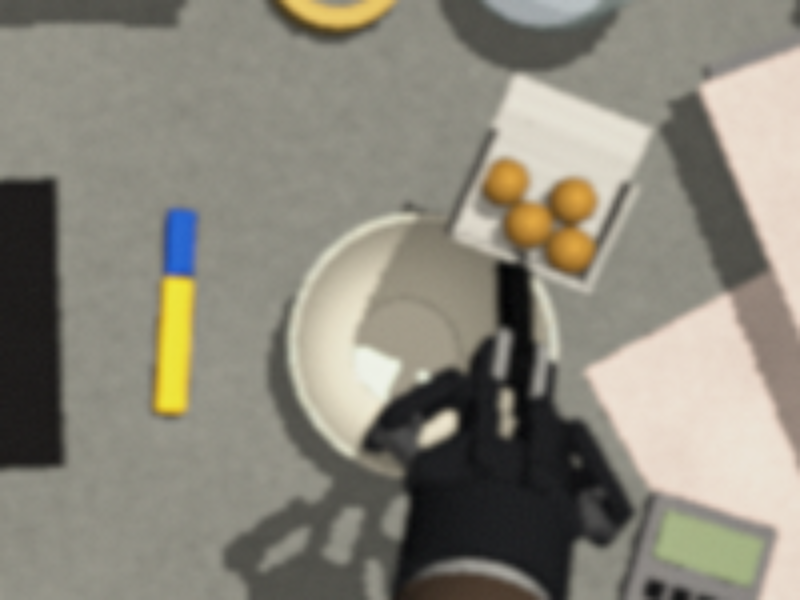

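Run:
```python
from h import *
o,S=scoop(); C=np.array([.5645,-.2705]); psi=-24; d=Rs(psi,0).apply([1,0,0])[:2]
l0=o+S.apply([.045,0,0]); l1=np.r_[C,.09]
N=12; k=np.arange(1,N+1); v=np.minimum(1,np.minimum(k,N+1-k)/4.); s=np.cumsum(v)/v.sum()
w=[]
for x in s:
    S1=Rs(-22.1+(psi+22.1)*x,-16+11*x); w.append((l0+(l1-l0)*x-S1.apply([.045,0,0]),S1))
p,R=rows(w); print(p)
```

```text
t 19.5 q [-28.4 -35.3 -38.4  35.8   5.   -4. ] tcp [ 0.5644 -0.2748  0.2272] yaw -22.08 tilt 51.19 F [ 0.7  0.6 -2.4] open 0.0118 gf 108.4
scoop o [ 0.6442 -0.3065  0.1702] yaw,pitch,roll [-21.9 -16.1  -0.1] lip [ 0.6843 -0.3227  0.1827]
[[[0.11, 0.41, 0.19], [0.0034, 0.0005, -0.0015], 0], [[0.09, 0.61, 0.07], [0.0072, 0.0004, -0.0029], 0], [[0.12, 0.91, 0.1], [0.0108, 0.0006, -0.0041], 0], [[0.16, 1.23, 0.14], [0.0146, 0.0007, -0.0053], 0], [[0.16, 1.22, 0.14], [0.0146, 0.0006, -0.0048], 0], [[0.16, 1.22, 0.15], [0.0147, 0.0006, -0.0045], 0], [[0.15, 1.22, 0.15], [0.0147, 0.0005, -0.0041], 0], [[0.15, 1.22, 0.15], [0.0149, 0.0005, -0.0038], 0], [[0.14, 1.23, 0.16], [0.0149, 0.0004, -0.0033], 0], [[0.11, 0.91, 0.12], [0.0112, 0.0003, -0.0023], 0], [[0.07, 0.61, 0.08], [0.0075, 0.0002, -0.0014], 0], [[0.04, 0.31, 0.04], [0.0037, 0.0, -0.0006], 0]]
[ 0.45634793 -0.22295112  0.15849681]
```

Request:
servo_tool(
  moves=[
    [[0.1,0.4,0.2],[0.0035,0.0005,-0.0015],0],
    [[0.1,0.6,0.1],[0.007,0.0005,-0.003],0],
    [[0.1,0.9,0.1],[0.0108,0.0005,-0.004],0],
    [[0.15,1.2,0.15],[0.0146,0.0006,-0.005],0],
    [[0.15,1.2,0.15],[0.0146,0.0006,-0.005],0],
    [[0.15,1.2,0.15],[0.0147,0.0006,-0.0045],0],
    [[0.15,1.2,0.15],[0.0147,0.0005,-0.004],0],
    [[0.15,1.2,0.15],[0.0149,0.0005,-0.0038],0],
    [[0.15,1.2,0.15],[0.0149,0.0004,-0.0033],0],
    [[0.1,0.9,0.1],[0.0112,0.0003,-0.0023],0],
    [[0.1,0.6,0.1],[0.0075,0,-0.0015],0],
    [[0,0.3,0],[0.0035,0,-0.0005],0],
  ],
)

```text
time: 20.7
ee_pos: [0.4563, -0.2234, 0.1585]
tcp_rot: [179.8, 40.3, 155.8]
wrist_force: [0.1, -0.4, -2.4]
opening: 0.0126
grasp_force: 108.3
```

Run:
```python
from h import *
o,S=scoop(); C=np.array([.5645,-.2705]); psi=-24; d=np.r_[Rs(psi,0).apply([1,0,0])[:2],0]
l0=o+S.apply([.045,0,0])
# (pitch, lip ahead of centre, lip z)
P=[(-3,-.008,.088),(-1,-.016,.083),(1,-.022,.078),(3,-.025,.074),(5,-.027,.070),(7.5,-.029,.067),(10,-.03,.066),(12.5,-.03,.065),(15,-.03,.065),(18,-.03,.065),(21,-.03,.065),(24,-.03,.065),
 (28,-.028,.065),(32,-.026,.065),(36,-.024,.065),(40,-.022,.066),(44,-.02,.067),(48,-.018,.068),(50,-.018,.068)]
w=[(np.r_[C,0]+d*a+[0,0,z]-Rs(psi,t).apply([.045,0,0]),Rs(psi,t)) for t,a,z in P]
p,R=rows(w); print(p)
```

```text
t 20.7 q [-27.5 -45.8 -44.3  51.3   2.3  -2.5] tcp [ 0.4563 -0.2234  0.1585] yaw -24.22 tilt 40.27 F [ 0.1 -0.4 -2.4] open 0.0126 gf 108.3
scoop o [ 0.5237 -0.2528  0.0863] yaw,pitch,roll [-24.   -5.2   0. ] lip [ 0.5647 -0.271   0.0904]
[[[0.05, 2.19, -0.02], [0.003, 0.0005, -0.0053], 0], [[0.01, 2.0, -0.0], [0.0048, -0.0, -0.0025], 0], [[0.0, 2.0, -0.0], [0.0033, -0.0, -0.001], 0], [[0.01, 2.0, -0.0], [0.0002, -0.0, 0.0001], 0], [[0.0, 2.0, -0.01], [-0.0007, -0.0, 0.0008], 0], [[0.01, 2.5, 0.0], [-0.0024, -0.0, -0.0003], 0], [[0.0, 2.5, 0.0], [-0.0043, -0.0, -0.0015], 0], [[0.01, 2.5, 0.0], [-0.0052, -0.0, -0.001], 0], [[0.01, 2.5, 0.0], [-0.0056, 0.0, -0.0019], 0], [[0.0, 3.0, 0.0], [-0.0068, 0.0, -0.0023], 0], [[0.01, 3.0, 0.0], [-0.0068, 0.0, -0.0022], 0], [[0.01, 3.0, 0.0], [-0.0068, 0.0001, -0.0023], 0]]
[[[0.01, 4.0, -0.0], [-0.0111, -0.0, -0.0025], 0], [[0.01, 4.0, -0.0], [-0.011, 0.0, -0.0026], 0], [[0.01, 4.0, -0.0], [-0.0111, 0.0, -0.0029], 0], [[0.01, 4.0, -0.0], [-0.011, 0.0001, -0.0039], 0], [[0.01, 4.0, -0.0], [-0.011, -0.0, -0.0041], 0], [[0.01, 4.0, -0.0], [-0.0109, 0.0, -0.0042], 0], [[0.01, 2.0, -0.0], [-0.0045, 0.0, -0.0015], 0]]
[ 0.5371474  -0.25891731  0.20402644]
```

Request:
servo_tool(
  moves=[
    [[0,2.2,0],[0.003,0.0005,-0.0053],0],
    [[0,2,0],[0.0048,0,-0.0025],0],
    [[0,2,0],[0.0033,0,-0.001],0],
    [[0,2,0],[0.0002,0,0],0],
    [[0,2,0],[-0.0007,0,0.0008],0],
    [[0,2.5,0],[-0.0024,0,-0.0003],0],
    [[0,2.5,0],[-0.0043,0,-0.0015],0],
    [[0,2.5,0],[-0.0052,0,-0.001],0],
    [[0,2.5,0],[-0.0056,0,-0.0019],0],
    [[0,3,0],[-0.0068,0,-0.0023],0],
    [[0,3,0],[-0.0068,0,-0.0023],0],
    [[0,3,0],[-0.0068,0,-0.0023],0],
  ],
)

```text
time: 21.9
ee_pos: [0.474, -0.2309, 0.1832]
tcp_rot: [179.9, 11.1, 155.9]
wrist_force: [-0.0, -0.5, -1.5]
opening: 0.0118
grasp_force: 108.4
```

Request:
servo_tool(
  moves=[
    [[0,4,0],[-0.011,0,-0.0025],0],
    [[0,4,0],[-0.011,0,-0.0026],0],
    [[0,4,0],[-0.011,0,-0.0029],0],
    [[0,4,0],[-0.011,0,-0.0039],0],
    [[0,4,0],[-0.011,0,-0.004],0],
    [[0,4,0],[-0.011,0,-0.0042],0],
    [[0,2,0],[-0.0045,0,-0.0015],0],
    [[0,0,0],[0,0,0],0],
    [[0,0,0],[0,0,0],0],
    [[0,0,0],[0,0,0],0],
  ],
)

```text
time: 22.9
ee_pos: [0.5371, -0.2592, 0.205]
tcp_rot: [179.9, -14.8, 155.9]
wrist_force: [0.6, -0.8, -1.1]
opening: 0.0119
grasp_force: 108.4
```

Run:
```python
from h import *
o,S=scoop()
p,d=camera("scene"); cv2.imwrite("pics/sc6.png",cv2.resize(p[80:240,130:340][:,:,::-1],None,fx=3.5,fy=3.5))
for n in ["scene","top"]:
  if n=="top": p,d=camera("top")
  K,Rc,t=cal(n); print(n,[(round(r["score"],2),(Rc.T@(np.array(r["xyz"])-t)).round(3).tolist()) for r in mark_of("choc0",n)])
```

```text
t 22.9 q [-25.6  29.1  37.8 113.5  -0.3  -1.5] tcp [ 0.5371 -0.2592  0.205 ] yaw -24.08 tilt -14.77 F [ 0.6 -0.8 -1.1] open 0.0119 gf 108.4
scoop o [ 0.5219 -0.2516  0.1034] yaw,pitch,roll [-23.8  49.9   0.3] lip [ 0.5485 -0.2632  0.069 ]
scene [(0.68, [0.676, 0.243, 0.024]), (0.61, [0.572, -0.249, 0.018]), (0.6, [0.562, -0.286, 0.016]), (0.59, [0.589, -0.269, 0.016]), (0.59, [0.736, 0.065, 0.014]), (0.53, [0.702, 0.136, 0.015]), (0.43, [0.546, -0.257, 0.018]), (0.24, [0.61, 0.274, -0.002])]
top [(0.64, [0.671, 0.248, 0.021]), (0.62, [0.561, -0.288, 0.022]), (0.62, [0.73, 0.063, 0.016]), (0.6, [0.576, -0.268, 0.018]), (0.57, [0.705, 0.135, 0.013]), (0.55, [0.566, -0.251, 0.016])]
```

View pics/sc6.png

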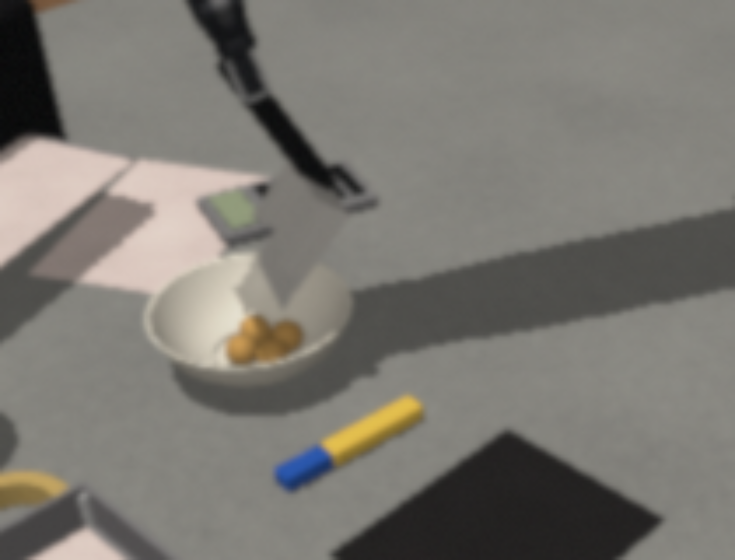

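All four chocolates (crop px ~(265,340)) are in the bowl and the scoop is empty. Now I'll take it back to the mat.

Run:
```python
from h import *
o,S=scoop(); w=[(o+[0,0,h],S) for h in (.015,.04,.065,.08)]
N=20; k=np.arange(1,N+1); v=np.minimum(1,np.minimum(k,N+1-k)/5.); s=np.cumsum(v)/v.sum()
o1=np.array([.599,.0145,.10]); a=o+[0,0,.08]
for x in s: w.append((a+(o1-a)*x,Rs(-23.8+34.6*x,49.9*(1-x))))
p,R=rows(w); print(p)
```

```text
t 23.1 q [-25.6  29.1  37.8 113.5  -0.3  -1.5] tcp [ 0.5369 -0.2591  0.2053] yaw -24.08 tilt -14.79 F [-0.   0.4 -1.9] open 0.0121 gf 108.4
scoop o [ 0.5217 -0.2514  0.1037] yaw,pitch,roll [-23.8  49.9   0.3] lip [ 0.5482 -0.2631  0.0693]
[[[0.0, -0.0, -0.0], [0.0038, 0.0, -0.0145], 0], [[-0.0, -0.0, -0.0], [0.0064, 0.0001, -0.0242], 0], [[-0.0, -0.0, -0.0], [0.0064, 0.0001, -0.0241], 0], [[-0.0, -0.0, -0.0], [0.0038, -0.0, -0.0145], 0], [[0.33, -0.6, -0.54], [0.0013, 0.0039, 0.0012], 0], [[0.2, -1.25, -0.84], [0.0026, 0.0071, 0.0025], 0], [[0.26, -1.87, -1.27], [0.0037, 0.0105, 0.0036], 0], [[0.29, -2.5, -1.7], [0.0049, 0.014, 0.0049], 0], [[0.26, -3.12, -2.15], [0.0058, 0.0173, 0.006], 0], [[0.14, -3.11, -2.16], [0.0054, 0.0171, 0.0059], 0], [[0.02, -3.12, -2.16], [0.005, 0.0168, 0.0058], 0], [[-0.1, -3.12, -2.16], [0.0047, 0.0167, 0.0059], 0]]
[[[-0.21, -3.12, -2.15], [0.0043, 0.0164, 0.006], 0], [[-0.33, -3.12, -2.14], [0.004, 0.0161, 0.0062], 0], [[-0.45, -3.12, -2.11], [0.0036, 0.0158, 0.0063], 0], [[-0.56, -3.11, -2.09], [0.0033, 0.0155, 0.0066], 0], [[-0.67, -3.12, -2.06], [0.003, 0.0152, 0.0069], 0], [[-0.79, -3.12, -2.02], [0.0027, 0.0148, 0.0072], 0], [[-0.89, -3.11, -1.97], [0.0026, 0.0144, 0.0076], 0], [[-1.0, -3.12, -1.92], [0.0023, 0.014, 0.0081], 0], [[-0.88, -2.49, -1.5], [0.0018, 0.0109, 0.0067], 0], [[-0.69, -1.87, -1.1], [0.0013, 0.0081, 0.0053], 0], [[-0.49, -1.25, -0.71], [0.0009, 0.0052, 0.0036], 0], [[-0.25, -0.62, -0.36], [0.0004, 0.0026, 0.0019], 0]]
[0.53357639 0.0015156  0.17854671]
```

Request:
servo_tool(
  moves=[
    [[0,0,0],[0.0038,0,-0.0145],0],
    [[0,0,0],[0.0064,0,-0.024],0],
    [[0,0,0],[0.0064,0,-0.024],0],
    [[0,0,0],[0.0038,0,-0.0145],0],
    [[0.3,-0.6,-0.5],[0.0013,0.004,0.0012],0],
    [[0.2,-1.25,-0.85],[0.0026,0.007,0.0025],0],
    [[0.26,-1.87,-1.27],[0.0037,0.0105,0.0036],0],
    [[0.29,-2.5,-1.7],[0.0049,0.014,0.0049],0],
    [[0.26,-3.12,-2.15],[0.0058,0.0173,0.006],0],
    [[0.14,-3.12,-2.15],[0.0054,0.017,0.006],0],
    [[0,-3.12,-2.15],[0.005,0.0168,0.0058],0],
    [[-0.1,-3.12,-2.15],[0.0047,0.0167,0.0059],0],
  ],
)

```text
time: 24.3
ee_pos: [0.5343, -0.1486, 0.2533]
tcp_rot: [179.9, 4.0, 169.1]
wrist_force: [0.2, -0.2, -2.1]
opening: 0.0122
grasp_force: 108.4
```

Request:
servo_tool(
  moves=[
    [[-0.2,-3.12,-2.15],[0.0043,0.0164,0.006],0],
    [[-0.33,-3.12,-2.15],[0.004,0.016,0.0062],0],
    [[-0.45,-3.12,-2.1],[0.0036,0.0158,0.0063],0],
    [[-0.56,-3.12,-2.1],[0.0033,0.0155,0.0066],0],
    [[-0.67,-3.12,-2.05],[0.003,0.015,0.007],0],
    [[-0.8,-3.12,-2.0],[0.0027,0.0148,0.0072],0],
    [[-0.9,-3.12,-1.97],[0.0026,0.0144,0.0076],0],
    [[-1.0,-3.12,-1.92],[0.0023,0.014,0.008],0],
    [[-0.88,-2.5,-1.5],[0.0018,0.011,0.0067],0],
    [[-0.7,-1.87,-1.1],[0.0013,0.008,0.0053],0],
    [[-0.5,-1.25,-0.7],[0.0009,0.005,0.0036],0],
    [[-0.25,-0.6,-0.35],[0.0004,0.0026,0.002],0],
  ],
)

```text
time: 25.5
ee_pos: [0.5334, 0.001, 0.1771]
tcp_rot: [179.7, 35.1, -169.5]
wrist_force: [0.1, -0.0, -1.9]
opening: 0.0121
grasp_force: 108.4
```

Run:
```python
from h import *
o,S=scoop()
for n in ["top","wrist"]:
    p,d=camera(n)
    W=cloud(d,n); s=(d>0)&(p.min(-1)>110)
    L=S.inv().apply(W[s]-o); L=L[(abs(L[:,0])<.06)&(abs(L[:,1])<.05)&(abs(L[:,2])<.04)]; f=(L[:,0]>-.03)&(L[:,0]<.02)&(abs(L[:,1])<.03)&(abs(L[:,2]-.003)<.012)
    if f.sum()>20:
        A=np.c_[L[f][:,:2],np.ones(f.sum())]; print(n,f.sum(),"floor",np.linalg.lstsq(A,L[f][:,2],rcond=None)[0].round(4))
    print("ext",np.percentile(L,[1,99],axis=0).round(4).tolist())
a=to([.599,.0145,.012],Rs(10.8,0)); to([.599,.0145,.003],Rs(10.8,0),*a)
```

```text
t 25.5 q [ -5.2 -34.4 -33.8  56.6   9.2 -12.9] tcp [0.5334 0.001  0.1771] yaw 10.48 tilt 35.09 F [ 0.1 -0.  -1.9] open 0.0121 gf 108.4
scoop o [0.5989 0.0141 0.0986] yaw,pitch,roll [10.7 -0.   0.1] lip [0.6431 0.0225 0.0986]
top 573 floor [-0.0054  0.0072  0.004 ]
ext [[-0.0442, -0.0388, -0.001], [0.0449, 0.0376, 0.0347]]
wrist 620 floor [-0.0082  0.0014  0.0027]
ext [[-0.0442, -0.0383, 0.0002], [0.0453, 0.0386, 0.0321]]
turn [ 0.06 -0.04 -0.15] shift before turn [0.0498 0.0005 0.071 ] | after turn [0.0499 0.0007 0.071 ] world [-0.     0.001 -0.087]
turn [0. 0. 0.] shift before turn [ 0.0052 -0.      0.0074] | after turn [ 0.0052 -0.      0.0074] world [ 0.     0.    -0.009]
```

Now to lower it: 87 mm, then 9 mm slowly.

Request:
servo_tool(
  moves=[
    [[0,0,0],[0.006,0,0.008],0],
    [[0,0,0],[0.01,0,0.014],0],
    [[0,0,0],[0.011,0,0.016],0],
    [[0,0,0],[0.011,0.0005,0.016],0],
    [[0,0,0],[0.008,0,0.011],0],
    [[0,0,0],[0.004,0,0.006],0],
    [[0,0,0],[0.0025,0,0.0035],0],
    [[0,0,0],[0.0012,0,0.0017],0],
    [[0,0,0],[0.0012,0,0.0017],0],
    [[0,0,0],[0,0,0],0],
  ],
)

```text
time: 26.6
ee_pos: [0.5338, 0.0015, 0.0825]
tcp_rot: [179.8, 35.1, -169.5]
wrist_force: [0.1, -0.1, -1.5]
opening: 0.0123
grasp_force: 108.4
```

Run:
```python
from h import *
o,S=scoop()
```

```text
t 26.6 q [ -5.  -34.2 -44.1  46.    9.1 -12.8] tcp [0.5338 0.0015 0.0825] yaw 10.45 tilt 35.06 F [ 0.1 -0.1 -1.5] open 0.0123 gf 108.4
scoop o [0.5992 0.0146 0.0039] yaw,pitch,roll [10.7  0.   0.1] lip [0.6435 0.023  0.0039]
```

Request:
servo_tool(
  moves=[
    [[0,0,0],[0.0003,0,0.0005],0],
    [[0,0,0],[0.0003,0,0.0004],0],
    [[0,0,0],[0,0,0],0],
    [[0,0,0],[0,0,0],20],
    [[0,0,0],[0,0,0],35],
    [[0,0,0],[0,0,0],50],
    [[0,0,0],[0,0,0],60],
    [[0,0,0],[0,0,0],60],
    [[0,0,0],[0,0,0],60],
  ],
  force=20,
)

```text
time: 27.5
ee_pos: [0.5337, 0.0015, 0.081]
tcp_rot: [179.7, 35.0, -169.6]
wrist_force: [-0.5, -0.2, -0.1]
opening: 0.0509
grasp_force: 0.0
```

Request:
servo_tool(
  moves=[
    [[0,0,0],[0,0,-0.008],60],
    [[0,0,0],[0,0,-0.015],60],
    [[0,0,0],[0,0,-0.02],60],
    [[0,0,0],[0,0,-0.02],60],
    [[0,0,0],[0,0,-0.02],60],
    [[0,0,0],[-0.015,0,-0.022],60],
    [[0,0,0],[-0.015,0,-0.022],60],
    [[0,0,0],[-0.015,0,-0.022],60],
    [[0,0,0],[0,0,0],60],
  ],
)

```text
time: 28.4
ee_pos: [0.4868, -0.0082, 0.234]
tcp_rot: [179.9, 35.4, -169.5]
wrist_force: [1.0, 0.2, -0.1]
opening: 0.0513
grasp_force: 0.0
```

Run:
```python
from h import *
st()
for n in ["top","scene"]:
    p,d=camera(n); cv2.imwrite(f"pics/{n}9.png",p[:,:,::-1])
    c=calibration(n); R,t=np.array(c["R"]),np.array(c["t"])
    for k in ["scoop","scoop_grip","scoop_lip","bowl","choc0","eraser","highlighter","mouse"]:
        print(k,[(round(r["score"],2),(R.T@(np.array(r["xyz"])-t)).round(3).tolist()) for r in mark_of(k,n)][:8])
```

```text
t 28.4 q [ -7.5 -40.2 -30.5  65.7  10.5 -14.9] tcp [ 0.4868 -0.0082  0.234 ] yaw 10.52 tilt 35.38 F [ 1.   0.2 -0.1] open 0.0513 gf 0.0
scoop [(0.68, [0.602, 0.016, 0.001]), (0.65, [0.603, 0.276, -0.0])]
scoop_grip [(0.76, [0.526, 0.002, 0.093])]
scoop_lip [(0.55, [0.643, 0.024, 0.004])]
bowl [(0.57, [0.563, -0.274, 0.0])]
choc0 [(0.66, [0.569, -0.25, 0.017]), (0.63, [0.543, -0.26, 0.022]), (0.63, [0.73, 0.061, 0.016]), (0.55, [0.562, -0.284, 0.021]), (0.43, [0.577, -0.271, 0.019]), (0.43, [0.707, 0.135, 0.011]), (0.42, [0.672, 0.246, 0.019])]
eraser [(0.58, [0.603, 0.277, 0.001]), (0.52, [0.607, 0.138, 0.001])]
highlighter [(0.86, [0.587, -0.13, 0.003]), (0.6, [0.599, 0.014, 0.022])]
mouse [(0.92, [0.368, 0.388, 0.002]), (0.6, [0.584, -0.129, -0.003])]
scoop [(0.75, [0.604, 0.008, 0.002])]
scoop_grip [(0.76, [0.528, -0.006, 0.096])]
scoop_lip [(0.95, [0.645, 0.02, 0.002])]
bowl [(0.57, [0.571, -0.27, -0.004]), (0.47, [0.529, -0.004, 0.096])]
choc0 [(0.61, [0.681, 0.242, 0.024]), (0.6, [0.587, -0.269, 0.014]), (0.52, [0.733, 0.067, 0.015]), (0.5, [0.572, -0.247, 0.016]), (0.48, [0.548, -0.26, 0.019]), (0.46, [0.559, -0.284, 0.016]), (0.4, [0.704, 0.136, 0.015]), (0.2, [0.58, 0.012, -0.004])]
eraser [(0.54, [0.613, 0.137, -0.004])]
highlighter [(0.66, [0.586, -0.138, 0.001]), (0.53, [0.602, 0.016, 0.02]), (0.4, [0.526, -0.003, 0.097]), (0.27, [0.642, 0.021, 0.006])]
mouse [(0.63, [0.375, 0.385, -0.005])]
```

View pics/scene9.png

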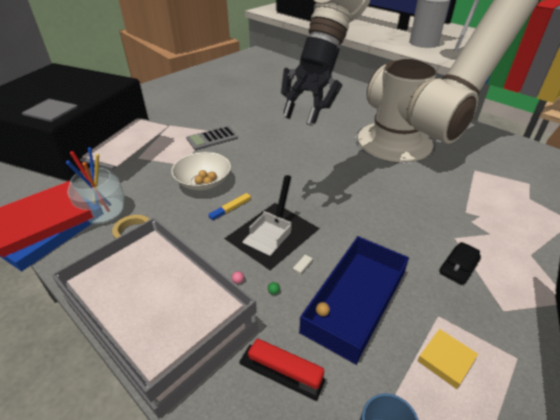

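The scoop stands on the mat (270,232), four chocolates are in the bowl (204,177), and one is in the bin (323,309). The bystanders haven't moved and the gripper is clear.

```bash
python3 -c "
from workcell import *
print(job_done())"
```

```text
the job is handed in; nothing more can be done
None
```

The job is handed in at about 28 s of the 72 s: four chocolates were tipped into the bowl in one scoopful, one stayed in the bin, the empty scoop is back upright on the mat, and the last pictures show no bystander shifted.

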